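Close the seam of a two-part foam-board panel on the assembly board

TASK

One half of a two-part white panel is clamped on the plywood assembly board; with the fingertips, push its loose twin along the board until its long straight back edge lies flush against the aluminium fence and its straight side is butted tight and square against the clamped half. Push the steel bench weight along the board until it sits flat against the straight part of the loose half's outer side, so that it keeps the seam shut. Only push: do not grip or lift either of them or touch the weight's knob, and leave everything else where it is.

Things in the scene. Friction and masses are not known exactly. Their poses are not given: they have to be found in the camera images.
- board: plywood assembly board, 18 mm thick, held fast on the table. Origin on its TOP face where the fence's inner face meets the seam line; x points away from the robot, square to the fence, y left along the fence, z up. It spans x -245 to +35, y -440 to +230 mm. The aluminium fence, 22 mm high, inner face at x = 0, runs from y = -435 to +170 mm, standing on the board
- clamped_half (a point): centre of the top face of the clamped white half, held fast: 15 mm thick, it fills x -110 to 0, y 0 to 160 mm of the board's frame, its outer front corner rounded; its right side (y = 0) is the seam
- clamp (a point): top of the spindle of the toggle clamp that holds it, 58 mm above the board; the clamp runs left from here over the board's left end, 225 mm long, 25 mm to either side at most
- panel: loose half: white rigid foam board, 110 (x) by 160 (y) by 15 mm, about 0.15 kg, slides flat on the board. Origin: centre of its underside. Its x points to its back edge (for the fence), its y to its seam side. It belongs at x -110 to 0, y -160 to 0 mm of the board's frame, not turned; it starts short of the fence, 25 to 75 mm right of home, turned up to 0.3 rad either way
- panel_back_seam (a point): lower corner of the loose half where its back edge meets its seam side
- panel_back_outer (a point): lower corner of the loose half where its back edge meets its outer side
- panel_front_seam (a point): lower corner of the loose half where its straight front edge meets its seam side
- panel_round (a point): centre of the 40 mm radius of the loose half's rounded front outer corner, at its underside; so in the panel's frame the front edge is straight for y -40 to +80 mm and the outer side (y = -80) for x -15 to +55 mm
- weight: dark steel bench weight, a block 60 (x) by 50 (y) by 32 mm high, with a knob on top, 0.6 to 1 kg, standing on the board right of the loose half. Origin: centre of its underside. Its left (+y) 60 mm face goes flat against the loose half's outer side: the centres are then 105 mm apart along the panel's y
- weight_knob: the weight's turned steel knob, 27 mm across, 34 mm high, origin at its foot on the middle of the block's top; not to be used
- tape: roll of paper tape lying flat, 72 mm across, 24 mm high, near the board's right front corner; a bystander
- offcut: five-sided white offcut, about 65 mm across and 15 mm thick, lying on the board in front of the clamped half; a bystander
- iron_left: soldering iron with a turned wooden handle leaning in a welded stand, about 250 mm high, on the table left of the board; stand 120 x 85 mm; a bystander
- iron_right: a second such iron and stand; a bystander
- trimmer: black electric hand trimmer lying on the table at the robot's left, 190 mm long, 45 mm high; a bystander
- glue: closed glue jar, 68 mm across, 105 mm high, right of the board; a bystander
- brush: glue brush lying on the table right of the board; a bystander
- cut_pieces: small pile of thin white cut pieces, 150 mm long, 24 mm high, right of the board; a bystander
Things that resemble listed ones, but are neither listed nor needed, are in the scene too. Leave any blue or purple look-alike of the panel alone. There is more than one size of the weight; the job needs the smaller.

How it is judged:
At the end, for the whole second after the job is handed in: Loose half flat on the board, back edge within 2.5 mm of the fence at both ends, seam side within 2.5 mm of the clamped half at both ends. Weight on the board, its 60 mm face within 3 mm of and parallel (0.06 rad) to the outer side, its centre -35 to +45 mm (x) from the panel's. Both at rest (x of each of panel_back_seam, panel_back_outer in the frame of board above -0.0025 m and y of each of panel_back_seam, panel_front_seam in the frame of board above -0.0025 m and z of each of panel, weight in the frame of board below 0.002 m and y of weight in the frame of panel between -0.108 and -0.1 m and x of weight in the frame of panel between -0.035 and 0.045 m and angle between the x axis of weight and the x axis of panel, either way round below 0.06 rad and linear speed of each of panel, weight below 0.01 m/s); the robot touches nothing.
It fails at once if the loose half is lifted off the board (more than 6 mm) or tipped up (z of panel in the frame of board above 0.006 m or angle between panel's own z axis and vertical above 0.12 rad).
It fails at once if the weight is lifted off the board (more than 6 mm) or tipped (z of weight in the frame of board above 0.006 m or angle between weight's own z axis and vertical above 0.2 rad).
It fails at once if the weight's knob is touched (over 2 N) (contact force between the fingers and weight_knob above 2 N).
It fails at once if the weight is gripped: the fingers press on it with over 35 N while it stands clear of the panel (contact force between the fingers and weight above 35 N and y of weight in the frame of panel below -0.115 m).
It fails at once if a bystander is shifted by more than 15 mm (distance of any of tape, offcut, iron_left, iron_right, trimmer, glue, brush, cut_pieces from where it was at the start of the episode above 0.015 m).
It also fails if it takes over 61 s, if anything falls off the work surface, if the arm or the gripper's body presses on something with over 40 N, if the wrist force passes 120 N, or if a joint passes its speed limit or range.

ROBOT

A 6-joint arm with a two-finger parallel gripper is mounted at the origin on the work surface. World frame = base frame: x ahead of the robot, y to its left, z up, the work surface at z = 0. Lengths are in m, angles in rad, forces in N, time in s.
With the tool pointing down it reaches from about 0.4 to 0.825 m from the base axis. Payload 7 kg.
Tool frame: the origin (TCP) lies between the finger pads; the fingertips stand 8 mm ahead of it and the grasp point (between the pads) lies 11 mm behind it; z points along the fingers, y is the direction in which the jaws open and shut (so a half turn about z gives the same grasp; the last joint's range is limited). The gripper opens to 85 mm and grips with 20 to 120 N. Pads are 22 mm wide; open, the fingers measure 114 mm over their backs; the gripper's body (76 mm by 85 mm) begins 54 mm behind the grasp point. The pads swing forward as they close: fully open they stand 13 mm farther back than shut.
Start: joints at [1.632, 0.359, 0.012, 0, -1.224, -0.288], TCP at [0.152, 0.658, 0.239] pointing down, gripper open.
Joint ranges: [-3.07, 3.07], [-1.43, 2.12], [-1.02, 1.25], [-3.03, 1.67], [-3.05, -0], [-3.03, 3.03]. Speed limits (rad/s): [2.39, 2.39, 3.01, 3.14, 3.14, 3.14].

INTERFACE

Orientations are given as a rotation vector (axis times angle).
In Python, from cell import robot, viewer gives the robot as it stands.
- The arm moves only by the tool jog_arm, never from a script. Its argument "increments" is a list of rows, each an object with "offset": the shift along the world's x, y, z in cm, a list of three; "rotation": the turn, a rotation vector about the world's x, y, z in rad, a list of three. In form: [{"offset": [x, y, z], "rotation": [wx, wy, wz]}, ...]. A call has 1 to 5 rows; each row is the pose to reach, as a shift and turn from the pose commanded when the call began; what a row does not reach only later rows make up. A row lasts 1/10 s, in which the tool goes at most 50 mm and 8.59 degrees, less where a joint would pass 70% of its speed; a pose out of reach is approached as far as the arm can. A call with a gripper value outside its range is refused whole. "gripper" is the opening, from -1 (shut) to 1 (fully open), so that 0 is half open, set as the call begins (left out, the last holds). The fingers move at their own pace and stop on an object; the grip force is fixed at half the most. Time passes only in rows, so rows that repeat a pose let the fingers close. It gives the time, the measured TCP pose, the force and the opening at its end, in the units of the state.
- robot.observe(): the state, without advancing time (a new reading comes with each control period).
- viewer.snapshot(name): name is "scene" or "side" or "wrist"; returns the picture (420x560x3 uint8, red, green, blue); there is no depth.
- viewer.camera_params(name): a dict with "mtx" (3x3 intrinsics, pixels), "rvec" (rotation vector, rad) and "tvec" (3), from world to camera coordinates, as OpenCV has them; the wrist camera has in their place "T_tool_cam" (4x4, takes a point from camera to tool coordinates, whose origin is the TCP and whose axes are the flange's). Camera axes: x right, y down, z forward; pixel columns grow to the right and rows downward; lengths in m; the calibration is good to about 2 mm. The wrist camera is an equidistant fisheye: a pixel r from the principal point sees the ray r / f radians off the axis. A picture is of the moment at which its call begins: read the wrist's pose just before it. camera_params takes no time and is no camera call.
- robot.close_job(): hands the job in, once; it reports no verdict.
Trained networks look in the newest picture that a camera, given by its name, has taken for a name from the list of things; names that differ only in an ending like _2 or _b are one class to them, and where a whole thing is asked for, a point or a joint stands for the part that bears it (a point fixed in the world has none). Each returns a list of dicts, best first, with "conf" (0 to 1); they miss things now and then, are a little off and sometimes report something else, mostly with a low value. They report only what shows in the picture. A call takes as long as a camera call. They do not tell look-alikes from the thing itself.
- viewer.spot_in(name, camera): "centre" ([row, column] in pixels, amid what is visible of it).
- viewer.outline_of(name, camera): "region" (420x560 bool, what is visible of it) and "centre" ([row, column] in pixels, amid what is visible of it).
- viewer.pinpoint(name, camera): "centre" ([row, column] in pixels: a listed point, or the origin of a listed thing).
The state is a dict: "time": time; "q": joint angles; "qd": joint speeds; "effort": joint torques, N m; "eef_pos": TCP position; "tool_rot": TCP orientation; "ft_force": force on the tool from outside, world axes, zero at the start; "torque": the same for the moment, N m; "width": opening from 0.0 (shut) to 1.0 (fully open).
Only numpy, scipy, OpenCV 4.12 (cv2) and the standard library are available. Lean on these libraries where they do the work, as an engineer would, in place of code of your own. Each camera call takes 0.05 s, during which the arm holds its last target.

## Working session

There is one attempt and no reset: what is moved stays moved. The work goes in short steps, Python scripts to look and compute and a tool call to move; the robot and the scene stay as the last step left them, time stands still between calls to the robot, and variables do not carry over. Pictures are saved under pics/ and viewed, and the job is handed in when it is done.

Besides the shell and the picture viewer there is one more tool, called after "Emit:" by a JSON object that holds its "name" and its "arguments", one argument or row to a line. jog_arm: Moves the arm, as the interface text tells. Its arguments: {"type":"object","properties":{"increments":{"type":"array"},"gripper":{"type":"number"}},"required":["increments"]}

```bash
mkdir -p pics; ls; python3 - <<'E'
from cell import robot, viewer
import cv2
s=robot.observe(); print({k:s[k] for k in('time','eef_pos','tool_rot','width','ft_force')})
for n in('scene','side','wrist'):
    im=viewer.snapshot(n); cv2.imwrite(f'pics/{n}0.png',im[:,:,::-1]); print(n,viewer.camera_params(n))
E
```

```text
pics
{'time': 0.0, 'eef_pos': array([0.15172822, 0.65725549, 0.23836109]), 'tool_rot': array([ 3.11973422e+00, -3.55549880e-01, -4.22084993e-05]), 'width': 1.0004537532484359, 'ft_force': array([-0.03201942,  0.29551312, -0.2578365 ])}
scene {'mtx': array([[393.02518434,   0.        , 280.59441776],
       [  0.        , 393.02518434, 208.39316623],
       [  0.        ,   0.        ,   1.        ]]), 'rvec': array([ 0.99999429,  2.4264597 , -1.03782801]), 'tvec': array([ 0.32544452, -0.16189228,  1.62568313])}
side {'mtx': array([[523.15478432,   0.        , 291.55686951],
       [  0.        , 523.15478432, 205.27399053],
       [  0.        ,   0.        ,   1.        ]]), 'rvec': array([ 0.17220136,  2.74756373, -1.42788253]), 'tvec': array([0.4901989 , 0.03608041, 1.91274663])}
wrist {'mtx': array([[325.1922621 ,   0.        , 278.40117143],
       [  0.        , 325.1922621 , 214.96072157],
       [  0.        ,   0.        ,   1.        ]]), 'T_tool_cam': array([[ 1.99163341e-04, -9.55846173e-01, -2.93867409e-01,
         7.56715622e-02],
       [ 9.99998831e-01, -2.55066161e-04,  1.50737070e-03,
        -1.36498281e-03],
       [-1.51577015e-03, -2.93867366e-01,  9.55845005e-01,
        -1.34406025e-01],
       [ 0.00000000e+00,  0.00000000e+00,  0.00000000e+00,
         1.00000000e+00]])}
```

View pics/scene0.png

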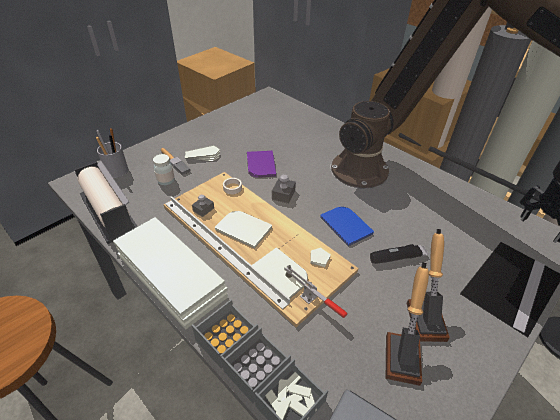

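View pics/side0.png

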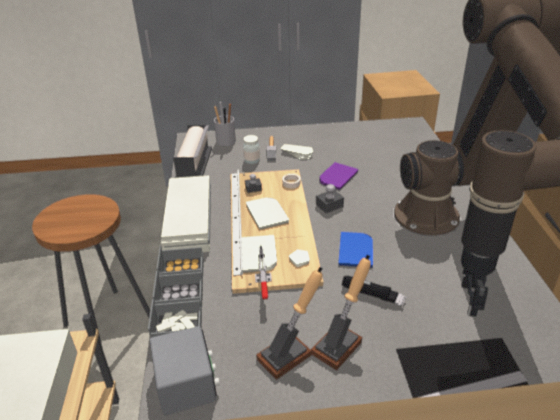

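View pics/wrist0.png

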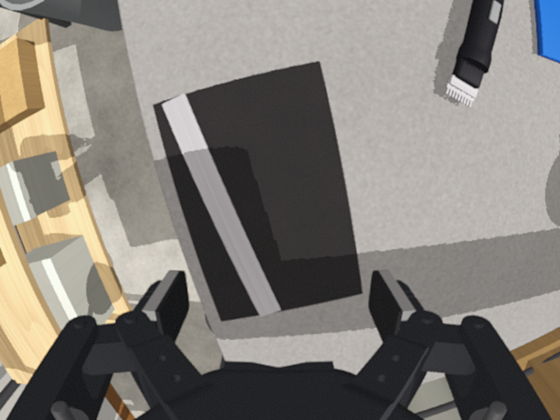

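```bash
cat > h.py <<'E'
from cell import robot, viewer
import numpy as np, cv2
from scipy.spatial.transform import Rotation as R
def cam(name):
    """fn giving origin, and world ray for pixel (row,col)"""
    p=viewer.camera_params(name); K=p['mtx']
    if name=='wrist':
        s=robot.observe(); T=np.eye(4);T[:3,:3]=R.from_rotvec(s['tool_rot']).as_matrix();T[:3,3]=s['eef_pos']
        T=T@p['T_tool_cam']
        def ray(r,c):
            x=(c-K[0,2])/K[0,0];y=(r-K[1,2])/K[1,1];th=np.hypot(x,y)
            d=np.array([np.sin(th)*x/th,np.sin(th)*y/th,np.cos(th)]) if th>0 else np.array([0,0,1.])
            return T[:3,3],T[:3,:3]@d
        def proj(P):
            q=T[:3,:3].T@(np.asarray(P)-T[:3,3]);rho=np.hypot(q[0],q[1]);th=np.arctan2(rho,q[2])
            return np.array([K[1,2]+K[0,0]*th*q[1]/rho,K[0,2]+K[0,0]*th*q[0]/rho])
    else:
        M=cv2.Rodrigues(p['rvec'])[0];t=p['tvec']
        def ray(r,c):
            d=M.T@np.array([(c-K[0,2])/K[0,0],(r-K[1,2])/K[1,1],1]); return -M.T@t,d
        def proj(P):
            q=K@(M@np.asarray(P)+t); return np.array([q[1]/q[2],q[0]/q[2]])
    return ray,proj
def at_z(ray,rc,z):
    o,d=ray(*rc); return o+d*(z-o[2])/d[2]
def snap(name,fn):
    c=cam(name); im=viewer.snapshot(name); cv2.imwrite('pics/'+fn,im[:,:,::-1]); return im,c
E
python3 - <<'E'
from h import *
Z={'board':.018,'clamped_half':.033,'panel':.018,'panel_back_seam':.018,'panel_back_outer':.018,'panel_front_seam':.018,'panel_round':.018,'weight':.018,'tape':.018,'offcut':.018,'clamp':.076}
for cn in('scene','side'):
    im,(ray,proj)=snap(cn,cn+'1.png')
    for n,z in Z.items():
        for d in viewer.pinpoint(n,cn)[:2]:
            print(cn,n,round(d['conf'],2),np.round(d['centre'],1),np.round(at_z(ray,d['centre'],z)*1000,0)[:2])
print(robot.observe()['time'])
E
```

```text
scene board 0.65 [268.8 253.4] [669.  86.]
scene clamped_half 0.71 [271.7 280.4] [625. 161.]
scene clamped_half 0.3 [268.6 292.9] [590. 179.]
scene panel 0.72 [223.3 348.9] [298. 172.]
scene panel 0.69 [166.7 263.9] [ 288. -269.]
scene panel_back_seam 0.62 [244.9 347.5] [381. 230.]
scene panel_back_seam 0.58 [152.4 271.4] [ 196. -319.]
scene panel_back_outer 0.96 [214.8 320.2] [337.  74.]
scene panel_back_outer 0.91 [174.6 277.5] [ 284. -194.]
scene panel_front_seam 0.98 [226.2 270.3] [503.  -9.]
scene panel_front_seam 0.75 [235.5 372.8] [286. 265.]
scene panel_round 0.86 [222.7 234.8] [ 580. -107.]
scene panel_round 0.71 [171.7 255.8] [ 334. -268.]
scene weight 0.69 [211.8 200.7] [ 631. -234.]
scene weight 0.59 [191.3 281.8] [ 344. -111.]
scene tape 0.66 [189.8 231.4] [ 475. -250.]
scene offcut 0.65 [260.8 317.5] [503. 205.]
scene clamp 0.62 [267.5 290.5] [617. 194.]
side board 0.57 [239.9 242.7] [670.  76.]
side clamped_half 0.85 [251.8 257.6] [624. 163.]
side clamped_half 0.38 [208.8 266.4] [577. -74.]
side panel 0.82 [179.9 335. ] [ 289. -255.]
side panel 0.8 [249.7 355.1] [303. 178.]
side panel_back_seam 0.92 [266.3 339. ] [371. 251.]
side panel_back_seam 0.6 [226.  258.9] [610.   5.]
side panel_back_outer 0.94 [232.6 340.3] [333.  81.]
side panel_back_outer 0.78 [206.  246.5] [ 648. -123.]
side panel_front_seam 0.94 [265.2 375.1] [256. 262.]
side panel_front_seam 0.86 [167.7 333.4] [ 278. -349.]
side panel_round 0.9 [207.6 265.1] [ 580. -104.]
side panel_round 0.85 [245.2 361.2] [277. 158.]
side weight 0.7 [204.4 327.6] [347. -92.]
side weight 0.58 [188.5 252.3] [ 620. -239.]
side tape 0.73 [181.6 292. ] [ 460. -267.]
side offcut 0.56 [257.5 295.5] [503. 191.]
side offcut 0.35 [343.8 337.1] [435. 557.]
side clamp 0.72 [246.2 257.4] [624. 187.]
1.35
```

Emit:
{"name": "jog_arm", "arguments": {
  "increments": [
    {"offset":[0,0,5],"rotation":[0,0,0]},
    {"offset":[0,0,10],"rotation":[0,0,0]},
    {"offset":[2,-4,14],"rotation":[0,0,0]},
    {"offset":[5,-8,16],"rotation":[0,0,0]},
    {"offset":[8,-12,16],"rotation":[0,0,0]}
  ]
}}

```text
time: 1.85
eef_pos: [0.225, 0.5474, 0.4013]
tool_rot: [-3.117, 0.353, -0.001]
ft_force: [2.6, 0.5, -0.4]
width: 1.003
```

Emit:
{"name": "jog_arm", "arguments": {
  "increments": [
    {"offset":[3,-4,0],"rotation":[0,0,0.05]},
    {"offset":[6,-8,0],"rotation":[0,0,0.05]},
    {"offset":[9,-12,0],"rotation":[0,0,0.05]},
    {"offset":[11,-16,0],"rotation":[0,0,0.1]},
    {"offset":[13,-20,0],"rotation":[0,0,0.1]}
  ]
}}

```text
time: 2.35
eef_pos: [0.3552, 0.3456, 0.3984]
tool_rot: [-3.135, 0.197, -0.0]
ft_force: [0.5, 0.4, 0.1]
width: 0.998
```

Emit:
{"name": "jog_arm", "arguments": {
  "increments": [
    {"offset":[3,-4,0],"rotation":[0,0,0]},
    {"offset":[5,-9,0],"rotation":[0,0,0]},
    {"offset":[8,-14,-2],"rotation":[0,0,0]},
    {"offset":[11,-18,-4],"rotation":[0,0,0]},
    {"offset":[13,-23,-4],"rotation":[0,0,0]}
  ]
}}

```text
time: 2.85
eef_pos: [0.4756, 0.1352, 0.3587]
tool_rot: [3.135, -0.198, -0.002]
ft_force: [1.8, 0.0, 0.1]
width: 1.001
```

Emit:
{"name": "jog_arm", "arguments": {
  "increments": [
    {"offset":[1,-4,0],"rotation":[0,0,0]},
    {"offset":[1,-8,0],"rotation":[0,0,0]},
    {"offset":[1,-12,0],"rotation":[0,0,0]},
    {"offset":[1,-15,0],"rotation":[0,0,0]},
    {"offset":[1,-15,0],"rotation":[0,0,0]}
  ]
}}

```text
time: 3.35
eef_pos: [0.485, -0.0159, 0.3606]
tool_rot: [3.135, -0.204, 0.001]
ft_force: [0.2, 0.0, 0.4]
width: 0.996
```

```bash
python3 - <<'E'
from h import *
Z={'board':.018,'clamped_half':.033,'panel':.018,'panel_back_seam':.018,'panel_back_outer':.018,'panel_front_seam':.018,'panel_round':.018,'weight':.018,'tape':.018,'offcut':.018}
cn='wrist'
im,(ray,proj)=snap(cn,'w1.png')
for n,z in Z.items():
    for d in viewer.pinpoint(n,cn)[:2]:
        print(cn,n,round(d['conf'],2),np.round(d['centre'],1),np.round(at_z(ray,d['centre'],z)*1000,1)[:2])
E
```

```text
wrist board 0.89 [ 53.1 197.9] [676.   78.5]
wrist clamped_half 0.91 [ 95.1 147.1] [627.1 160.4]
wrist panel 0.92 [285.4 193.3] [308.6 154.7]
wrist panel 0.84 [101.7 303.9] [579.6 -64.9]
wrist panel_back_seam 0.91 [251.5 151.5] [378.8 214.1]
wrist panel_back_seam 0.67 [302.8 451.6] [ 195.4 -315.1]
wrist panel_back_outer 0.97 [268.6 401.7] [ 291.5 -204.3]
wrist panel_back_outer 0.95 [ 46.5 339. ] [ 657.5 -126.8]
wrist panel_front_seam 0.89 [260.6 487.5] [ 273.2 -388.8]
wrist panel_front_seam 0.56 [160.9 266.9] [ 4.997e+02 -3.000e-01]
wrist panel_round 0.97 [249.2 436.2] [ 317.5 -270.1]
wrist panel_round 0.97 [297.8 215.5] [280.5 120.9]
wrist weight 0.8 [245.7 344.5] [ 349.8 -105. ]
wrist weight 0.65 [ 64.6 408.9] [ 625.4 -233.1]
wrist tape 0.9 [167.3 431.1] [ 462.1 -258.1]
wrist offcut 0.7 [186.4 139.9] [490.7 206.1]
```

View pics/w1.png

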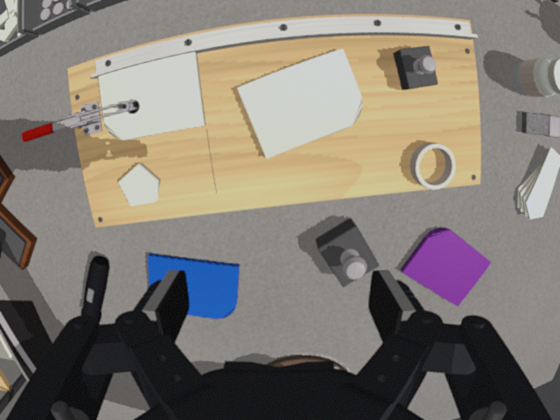

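```bash
python3 - <<'E'
import cv2
im=cv2.imread('pics/w1.png')
cv2.imwrite('pics/w1a.png',cv2.resize(im[0:240,40:300],None,fx=3,fy=2.5,interpolation=cv2.INTER_CUBIC)[:600])
cv2.imwrite('pics/w1b.png',cv2.resize(im[0:200,230:497],None,fx=3,fy=3,interpolation=cv2.INTER_CUBIC)[:600])
E
```

```text
(no output)
```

View pics/w1a.png

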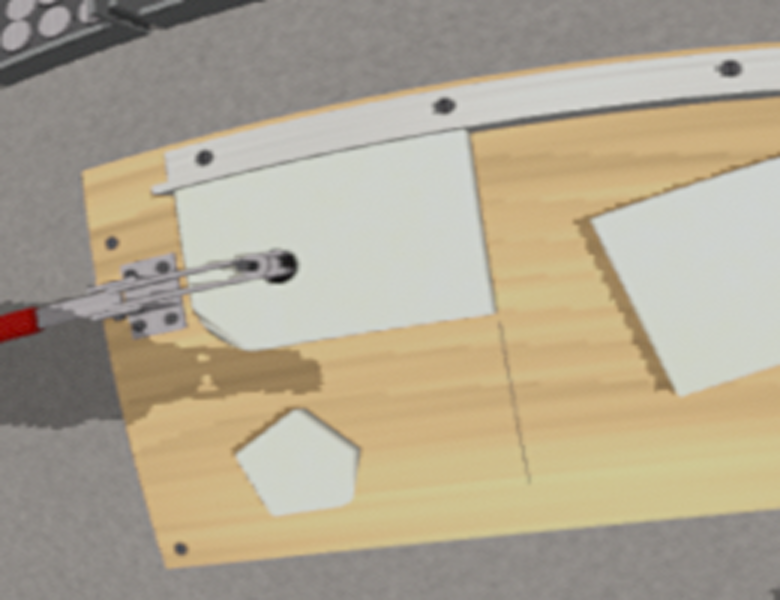

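View pics/w1b.png

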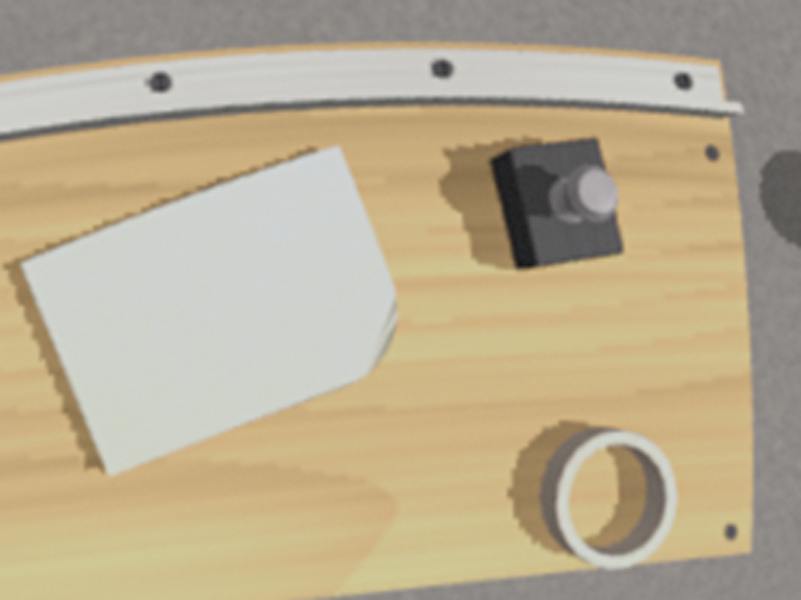

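```bash
cat >> h.py <<'E'
def fit2d(model,meas):
    """rigid fit yaw+t so that R m + t = meas"""
    m=np.asarray(model,float);w=np.asarray(meas,float);mc=m.mean(0);wc=w.mean(0)
    a=m-mc;b=w-wc
    y=np.arctan2((a[:,0]*b[:,1]-a[:,1]*b[:,0]).sum(),(a*b).sum())
    Rm=np.array([[np.cos(y),-np.sin(y)],[np.sin(y),np.cos(y)]])
    t=wc-Rm@mc; return y,t,(w-(m@Rm.T+t))
E
python3 - <<'E'
from h import *
ray,proj=cam('wrist')
W=lambda c,r,z: at_z(ray,(r,c),z)[:2]
b=[(-.245,.23,95.7,227.2,.018),(.035,.23,67.3,68,.018),(-.245,-.44,480.7,184,.018),(0,0,196,51.2,.033),(-.11,0,205,125.6,.033)]
y,t,r=fit2d([q[:2] for q in b],[W(q[2],q[3],q[4]) for q in b]); print('board',y,t,np.round(r*1000,1))
p=[(.055,.08,237.3,88.3),(.055,-.08,343.3,49),(-.055,.08,266,158)]
yp,tp,r=fit2d([q[:2] for q in p],[W(q[2],q[3],.033) for q in p]); print('panel',yp,tp,np.round(r*1000,1))
Rb=np.array([[np.cos(y),-np.sin(y)],[np.sin(y),np.cos(y)]])
print('panel in board',(tp-t)@Rb*1000,yp-y)
w=[(.03,.025,400.7,50),(-.03,.025,406.7,89.3),(-.03,-.025,437.3,84),(.03,-.025,429,46)]
yw,tw,r=fit2d([q[:2] for q in w],[W(q[2],q[3],.050) for q in w]); print('weight',yw,tw,np.round(r*1000,1))
print('weight in board',(tw-t)@Rb*1000,yw-y)
print('cmp pinpoint board', )
E
```

```text
board -0.009543659872519346 [0.67567297 0.08253354] [[ 0.2  0.1]
 [ 0.1  0.8]
 [ 0.2  0.2]
 [-0.1 -0.8]
 [-0.6 -0.3]]
panel 0.2485033900695432 [ 0.57804566 -0.06099245] [[-1.  -0.1]
 [-0.1 -0.1]
 [ 1.1  0.1]]
panel in board [ -96.25311544 -144.45116793] 0.25804704994206257
weight 0.10081386190103096 [ 0.61844895 -0.23048567] [[-2.  -2.5]
 [ 0.1  1.5]
 [ 2.1  0.3]
 [-0.3  0.6]]
weight in board [ -54.2341088  -313.55107357] 0.11035752177355031
cmp pinpoint board
```

Emit:
{"name": "jog_arm", "arguments": {
  "increments": [
    {"offset":[-0.6,-3.5,-3],"rotation":[0,0,0.12]},
    {"offset":[-0.6,-3.5,-8],"rotation":[0,0,0.12]},
    {"offset":[-0.6,-3.5,-13],"rotation":[0,0,0.12]},
    {"offset":[-0.6,-3.5,-18],"rotation":[0,0,0.12]},
    {"offset":[-0.6,-3.5,-23],"rotation":[0,0,0.12]}
  ],
  "gripper": 0.4
}}

```text
time: 4.4
eef_pos: [0.4794, -0.048, 0.129]
tool_rot: [-3.141, 0.01, -0.002]
ft_force: [1.3, 0.7, -1.1]
width: 0.704
```

Emit:
{"name": "jog_arm", "arguments": {
  "increments": [
    {"offset":[0,0,-4],"rotation":[0,0,0]},
    {"offset":[0,0,-7],"rotation":[0,0,0]},
    {"offset":[0,0,-8],"rotation":[0,0,0]},
    {"offset":[0,0,-8],"rotation":[0,0,0]}
  ]
}}

```text
time: 4.8
eef_pos: [0.4788, -0.0482, 0.0493]
tool_rot: [3.141, -0.01, -0.004]
ft_force: [0.2, -0.3, 1.4]
width: 0.701
```

Emit:
{"name": "jog_arm", "arguments": {
  "increments": [
    {"offset":[0,0,-0.5],"rotation":[0,0,0]},
    {"offset":[0,0,-1],"rotation":[0,0,0]},
    {"offset":[0,0,-1.3],"rotation":[0,0,0]},
    {"offset":[0,0,-1.5],"rotation":[0,0,0]},
    {"offset":[0,0,-1.5],"rotation":[0,0,0]}
  ]
}}

```text
time: 5.3
eef_pos: [0.4794, -0.0481, 0.0354]
tool_rot: [-3.141, 0.011, -0.0]
ft_force: [0.3, -0.4, 0.9]
width: 0.702
```

```bash
python3 - <<'E'
from h import *
snap('wrist','w2.png'); print(robot.observe()['ft_force'])
E
```

```text
[ 0.5344328   0.38811093 -0.25051308]
```

View pics/w2.png

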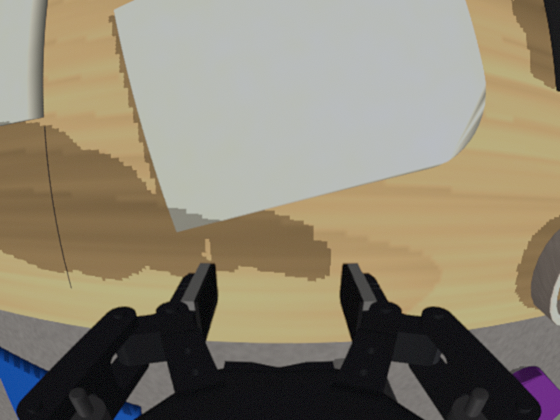

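Emit:
{"name": "jog_arm", "arguments": {
  "increments": [
    {"offset":[0,0,-0.2],"rotation":[0,0,0]},
    {"offset":[0,0,-0.4],"rotation":[0,0,0]},
    {"offset":[0,0,-0.4],"rotation":[0,0,0]}
  ]
}}

```text
time: 5.65
eef_pos: [0.4792, -0.0481, 0.031]
tool_rot: [3.141, -0.011, -0.001]
ft_force: [0.6, 0.1, -0.2]
width: 0.697
```

Emit:
{"name": "jog_arm", "arguments": {
  "increments": [
    {"offset":[0,0,-0.2],"rotation":[0,0,0]},
    {"offset":[0,0,-0.3],"rotation":[0,0,0]},
    {"offset":[0,0,-0.3],"rotation":[0,0,0]}
  ]
}}

```text
time: 5.95
eef_pos: [0.4793, -0.0481, 0.0281]
tool_rot: [3.141, -0.011, -0.0]
ft_force: [0.6, 0.2, -0.6]
width: 0.697
```

Emit:
{"name": "jog_arm", "arguments": {
  "increments": [
    {"offset":[0.5,0,-0.2],"rotation":[0,0,0]},
    {"offset":[1.0,0,-0.2],"rotation":[0,0,0]},
    {"offset":[1.5,0,-0.2],"rotation":[0,0,0]},
    {"offset":[2.0,0,-0.2],"rotation":[0,0,0]},
    {"offset":[2.5,0,-0.2],"rotation":[0,0,0]}
  ]
}}

```text
time: 6.45
eef_pos: [0.5047, -0.0481, 0.0262]
tool_rot: [3.142, -0.011, -0.001]
ft_force: [-0.8, 0.6, 0.5]
width: 0.699
```

Emit:
{"name": "jog_arm", "arguments": {
  "increments": [
    {"offset":[0.5,0,0],"rotation":[0,0,0]},
    {"offset":[1.0,0,0],"rotation":[0,0,0]},
    {"offset":[1.5,0,0],"rotation":[0,0,0]},
    {"offset":[2.0,0,0],"rotation":[0,0,0]},
    {"offset":[2.0,0,0],"rotation":[0,0,0]}
  ]
}}

```text
time: 6.95
eef_pos: [0.5253, -0.048, 0.0263]
tool_rot: [3.142, -0.011, 0.001]
ft_force: [-1.2, 0.3, -0.6]
width: 0.7
```

```bash
python3 - <<'E'
from h import *
snap('wrist','w3.png'); print(robot.observe()['ft_force'])
E
```

```text
[-0.27685375 -0.32722161 -0.67577631]
```

View pics/w3.png

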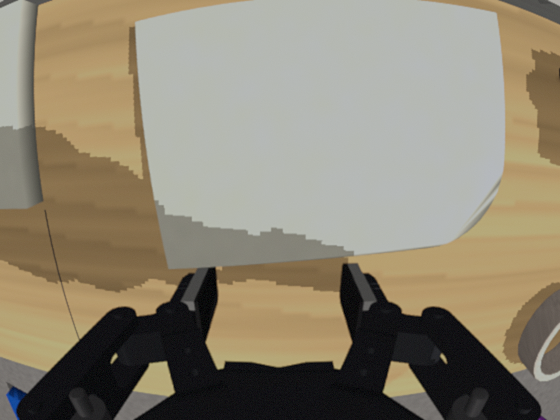

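Emit:
{"name": "jog_arm", "arguments": {
  "increments": [
    {"offset":[0.5,0,0],"rotation":[0,0,0]},
    {"offset":[1.0,0,0],"rotation":[0,0,0]},
    {"offset":[1.5,0,0],"rotation":[0,0,0]},
    {"offset":[2.0,0,0],"rotation":[0,0,0]},
    {"offset":[2.4,0,0],"rotation":[0,0,0]}
  ]
}}

```text
time: 7.5
eef_pos: [0.5487, -0.0482, 0.0262]
tool_rot: [3.141, -0.011, -0.001]
ft_force: [-1.4, -0.4, 1.8]
width: 0.699
```

Emit:
{"name": "jog_arm", "arguments": {
  "increments": [
    {"offset":[0.2,0,0],"rotation":[0,0,0]},
    {"offset":[0.4,0,0],"rotation":[0,0,0]},
    {"offset":[0.4,0,0],"rotation":[0,0,0]}
  ]
}}

```text
time: 7.8
eef_pos: [0.5525, -0.0481, 0.0262]
tool_rot: [-3.142, 0.011, 0.0]
ft_force: [-0.6, -0.1, -1.1]
width: 0.697
```

Emit:
{"name": "jog_arm", "arguments": {
  "increments": [
    {"offset":[0.1,0,0],"rotation":[0,0,0]},
    {"offset":[0.2,0,0],"rotation":[0,0,0]},
    {"offset":[0.2,0,0],"rotation":[0,0,0]}
  ]
}}

```text
time: 8.1
eef_pos: [0.5527, -0.0482, 0.0259]
tool_rot: [3.141, -0.012, -0.005]
ft_force: [-5.2, 1.6, 4.4]
width: 0.7
```

```bash
python3 - <<'E'
from h import *
snap('wrist','w4.png'); print(robot.observe()['ft_force'])
E
```

```text
[-5.79150859  0.66968861  3.09819064]
```

View pics/w4.png

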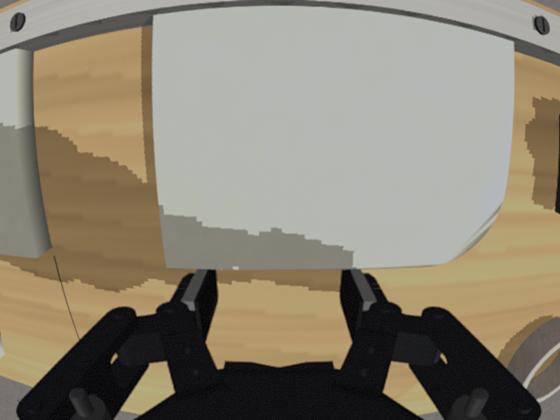

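Emit:
{"name": "jog_arm", "arguments": {
  "increments": [
    {"offset":[-0.5,0,0],"rotation":[0,0,0]},
    {"offset":[-2.5,0,0],"rotation":[0,0,0]},
    {"offset":[-3,0,4],"rotation":[0,0,0]},
    {"offset":[-3,0,9],"rotation":[0,0,0]},
    {"offset":[-3,0,14],"rotation":[0,0,0]}
  ]
}}

```text
time: 8.65
eef_pos: [0.5241, -0.0482, 0.168]
tool_rot: [3.141, -0.01, 0.0]
ft_force: [1.8, 0.6, -0.2]
width: 0.699
```

Emit:
{"name": "jog_arm", "arguments": {
  "increments": [
    {"offset":[0,0,5],"rotation":[0,0,0]},
    {"offset":[0,-3,10],"rotation":[0,0,0]},
    {"offset":[0,-5,13],"rotation":[0,0,0]},
    {"offset":[0,-5,13],"rotation":[0,0,0]}
  ]
}}

```text
time: 9.05
eef_pos: [0.5269, -0.1001, 0.3027]
tool_rot: [3.141, -0.012, 0.018]
ft_force: [0.2, -0.0, -0.3]
width: 0.697
```

```bash
python3 - <<'E'
from h import *
s=robot.observe();print(s['q'],s['eef_pos'],s['tool_rot'])
im,_=snap('wrist','w5.png')
cv2.imwrite('pics/w5a.png',cv2.resize(im[40:260,120:440,::-1],None,fx=2.5,fy=2.5,interpolation=cv2.INTER_CUBIC))
E
```

```text
[ 0.1796971   0.08593303 -0.19984574  0.00261117 -1.27411367  1.38269612] [ 0.52693945 -0.10014334  0.30269245] [ 3.14105548 -0.01201986  0.01755473]
```

View pics/w5.png

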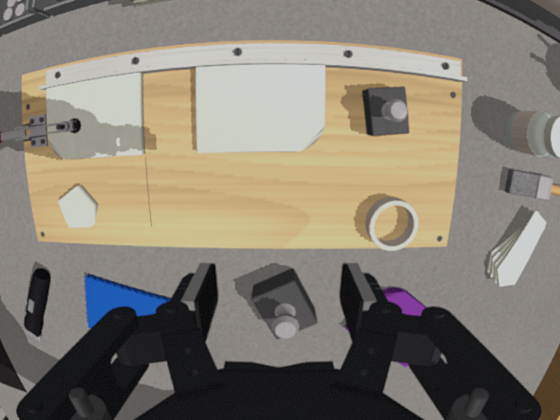

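View pics/w5a.png

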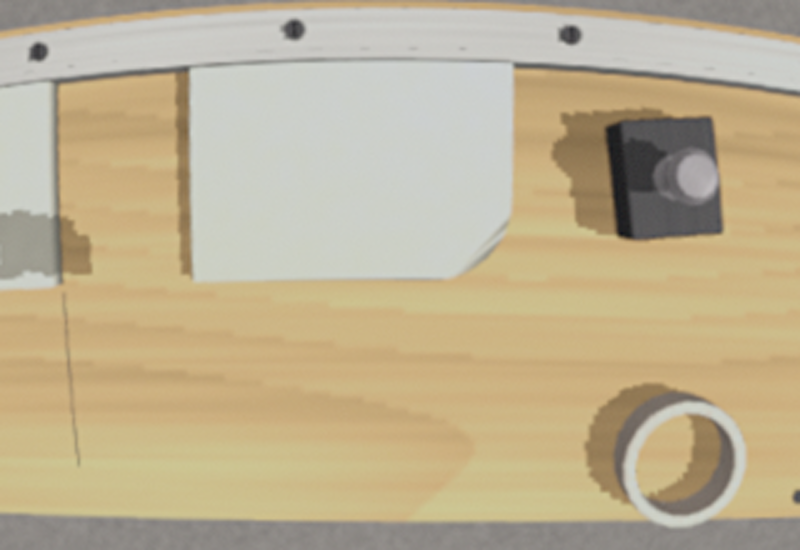

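Emit:
{"name": "jog_arm", "arguments": {
  "increments": [
    {"offset":[3,-2,-3],"rotation":[0,0,-0.149]},
    {"offset":[6,-4,-6],"rotation":[0,0,-0.298]},
    {"offset":[8,-5,-8],"rotation":[0,0,-0.447]},
    {"offset":[10,-6,-8],"rotation":[0,0,-0.596]},
    {"offset":[10.5,-6.2,-8],"rotation":[0,0,-0.745]}
  ],
  "gripper": -0.27
}}

```text
time: 9.6
eef_pos: [0.6301, -0.1607, 0.213]
tool_rot: [2.917, -1.162, -0.005]
ft_force: [-0.5, -0.1, -0.1]
width: 0.365
```

Emit:
{"name": "jog_arm", "arguments": {
  "increments": [
    {"offset":[0,0,0],"rotation":[0,0,-0.149]},
    {"offset":[0,0,0],"rotation":[0,0,-0.298]},
    {"offset":[0,0,0],"rotation":[0,0,-0.447]},
    {"offset":[0,0,0],"rotation":[0,0,-0.596]},
    {"offset":[0,0,0],"rotation":[0,0,-0.745]}
  ]
}}

```text
time: 10.1
eef_pos: [0.6291, -0.1596, 0.2149]
tool_rot: [2.295, -2.144, -0.002]
ft_force: [-0.1, -0.5, 0.6]
width: 0.364
```

Emit:
{"name": "jog_arm", "arguments": {
  "increments": [
    {"offset":[0,0,0],"rotation":[0,0,-0.08]},
    {"offset":[0,0,0],"rotation":[0,0,-0.08]},
    {"offset":[0,0,0],"rotation":[0,0,-0.08]}
  ]
}}

```text
time: 10.4
eef_pos: [0.6292, -0.1598, 0.2155]
tool_rot: [2.218, -2.225, -0.001]
ft_force: [-0.6, 0.6, 0.6]
width: 0.366
```

```bash
python3 - <<'E'
from h import *
s=robot.observe();print(s['q'],s['eef_pos'],s['tool_rot'])
Rm=R.from_rotvec(s['tool_rot']).as_matrix();print('yaw',np.arctan2(Rm[1,0],Rm[0,0]),Rm[:,2])
im,_=snap('wrist','w6.png')
E
```

```text
[ 5.11772375e-02  3.32104836e-01 -8.24435939e-02 -9.83169336e-05
 -1.15702673e+00 -5.42974344e-02] [ 0.62917983 -0.15979069  0.21548309] [ 2.21756273e+00 -2.22458080e+00 -9.23212829e-04]
yaw -1.573956107071339 [-7.82417653e-04  5.00611822e-05 -9.99999693e-01]
```

View pics/w6.png

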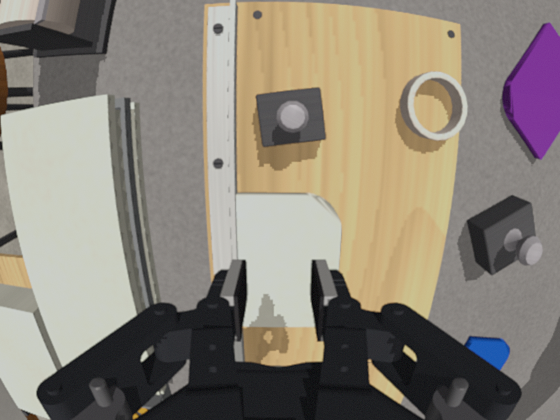

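```bash
cat >> h.py <<'E'
B0=np.array([.6757,.0825]);YB=-.0095
RB=np.array([[np.cos(YB),-np.sin(YB)],[np.sin(YB),np.cos(YB)]])
def tob(p): return (np.asarray(p)[:2]-B0)@RB*1000
def fromb(p): return RB@(np.asarray(p)/1000)+B0
E
python3 - <<'E'
from h import *
ray,proj=cam('wrist')
for n,c,r,z in [('bo',236,194,.033),('outer end',310,194,.033),('w fl',325,137,.05),('w bl',262,147,.05),('w br',256,94,.05),('w fr',320,88,.05)]:
    print(n,tob(at_z(ray,(r,c),z)))
print(tob(robot.observe()['eef_pos']))
E
```

```text
bo [  -0.76900139 -241.39720693]
outer end [ -75.19306965 -241.80481517]
w fl [ -86.01752356 -300.19247293]
w bl [ -28.05297639 -290.11361646]
w br [ -22.55602816 -339.20610004]
w fr [ -80.56849874 -345.60423328]
[ -44.20223502 -242.78908992]
```

```bash
python3 - <<'E'
from h import *
ray,proj=cam('wrist')
for n,c,r,z in [('seam',300,327,.033),('fenceend',234,2,.018),('bolt',257,15,.018)]:
    print(n,tob(at_z(ray,(r,c),z)))
import h
class O: pass
s5={'eef_pos':np.array([0.52694,-0.10014,0.30269]),'tool_rot':np.array([3.14106,-.01202,.01755])}
o=robot.observe
h.robot=type('r',(),{'observe':staticmethod(lambda:s5)})
ray,proj=h.cam('wrist')
f=lambda x,y:(120+x/2.5,40+y/2.5)
for n,x,y,z in [('clamp bs',55,82,.033),('clamp fs',60,286,.033),('bs',189,68,.033),('fs',193,282,.033),('bo',514,64,.033),('outer',513,205,.033),('wfl',632,238,.05),('wbl',622,120,.05)]:
    c,r=f(x,y); print(n,tob(at_z(ray,(r,c),z)))
im=cv2.imread('pics/w6.png');cv2.imwrite('pics/w6a.png',cv2.resize(im[60:360,180:380],None,fx=2,fy=2,interpolation=cv2.INTER_CUBIC))
E
```

```text
seam [-70.29485501 -79.68310083]
fenceend [   3.08820806 -441.89570333]
bolt [ -20.6923561  -426.01831387]
clamp bs [-2.3547026  -6.46843929]
clamp fs [-110.92553838   -6.12931855]
bs [ -1.99973783 -79.76429062]
fs [-111.72427572  -80.14998404]
bo [  -2.34324866 -240.92348132]
outer [ -73.78734286 -240.95357573]
wfl [ -87.47882591 -297.79593947]
wbl [ -29.82208429 -291.38294746]
```

View pics/w6a.png

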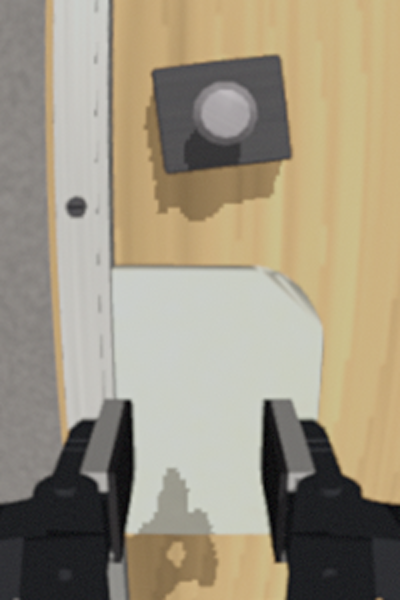

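Emit:
{"name": "jog_arm", "arguments": {
  "increments": [
    {"offset":[0.2,-2.2,0],"rotation":[0,0,-0.006]},
    {"offset":[0.2,-2.2,-5],"rotation":[0,0,-0.006]},
    {"offset":[0.2,-2.2,-9],"rotation":[0,0,-0.006]},
    {"offset":[0.2,-2.2,-13],"rotation":[0,0,-0.006]},
    {"offset":[0.2,-2.2,-15],"rotation":[0,0,-0.006]}
  ]
}}

```text
time: 10.95
eef_pos: [0.6292, -0.1819, 0.0622]
tool_rot: [2.207, -2.231, -0.006]
ft_force: [0.1, -0.6, -0.5]
width: 0.361
```

```bash
python3 - <<'E'
from h import *
im,_=snap('wrist','w7.png'); s=robot.observe(); print(tob(s['eef_pos']),s['eef_pos'][2])
E
```

```text
[ -45.16300712 -264.62814421] 0.05986990220608429
```

View pics/w7.png

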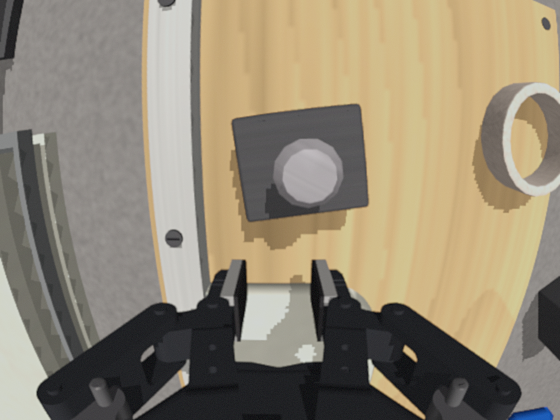

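```bash
python3 - <<'E'
from h import *
ray,proj=cam('wrist')
print('panel edge',tob(at_z(ray,(284,280),.033)), tob(at_z(ray,(284,280),.018)))
for n,c,r,z in [('w bl',248,221,.05),('w fl',368,205,.05),('w br',233,120,.05),('w fr',359,105,.05)]: print(n,tob(at_z(ray,(r,c),z)))
s=robot.observe()
for dy in(-11,0,11):
  for dz in (0,8): print(dy,dz,proj(s['eef_pos']+np.array([.015,dy/1000,-dz/1000])))
E
```

```text
panel edge [ -45.43049601 -248.40259268] [ -45.61450538 -239.99889703]
w bl [ -30.24649818 -291.46760154]
w fl [ -86.82769628 -299.13453225]
w br [ -24.58162862 -338.10208674]
w fr [ -80.40421948 -345.41655544]
-11 0 [261.00257364 247.03586129]
-11 8 [253.91005189 248.39723076]
0 0 [282.0615108  248.19548111]
0 8 [274.24805543 249.43911139]
11 0 [301.7209231  249.36428787]
11 8 [293.34628598 250.49397187]
```

Emit:
{"name": "jog_arm", "arguments": {
  "increments": [
    {"offset":[0,0,-1],"rotation":[0,0,0]},
    {"offset":[0,0,-2],"rotation":[0,0,0]},
    {"offset":[0,0,-2.7],"rotation":[0,0,0]},
    {"offset":[0,0,-3.2],"rotation":[0,0,0]},
    {"offset":[0,0,-3.2],"rotation":[0,0,0]}
  ]
}}

```text
time: 11.5
eef_pos: [0.6312, -0.1821, 0.034]
tool_rot: [2.208, -2.235, -0.0]
ft_force: [-0.2, 0.3, 0.2]
width: 0.365
```

Emit:
{"name": "jog_arm", "arguments": {
  "increments": [
    {"offset":[0,0,-0.2],"rotation":[0,0,0]},
    {"offset":[0,0,-0.3],"rotation":[0,0,0]},
    {"offset":[0,0,-0.3],"rotation":[0,0,0]}
  ]
}}

```text
time: 11.8
eef_pos: [0.6315, -0.1821, 0.0314]
tool_rot: [-2.208, 2.234, -0.0]
ft_force: [-0.1, -0.1, 0.2]
width: 0.366
```

Emit:
{"name": "jog_arm", "arguments": {
  "increments": [
    {"offset":[0,0.0,-0.2],"rotation":[0,0,0]},
    {"offset":[0,0.4,-0.4],"rotation":[0,0,0]},
    {"offset":[0,0.9,-0.4],"rotation":[0,0,0]},
    {"offset":[0,1.4,-0.4],"rotation":[0,0,0]},
    {"offset":[0,2.0,-0.4],"rotation":[0,0,0]}
  ]
}}

```text
time: 12.3
eef_pos: [0.6313, -0.1616, 0.0272]
tool_rot: [2.208, -2.235, -0.0]
ft_force: [0.5, -0.3, -1.4]
width: 0.363
```

Emit:
{"name": "jog_arm", "arguments": {
  "increments": [
    {"offset":[0,0.6,0],"rotation":[0,0,0]},
    {"offset":[0,1.2,0],"rotation":[0,0,0]},
    {"offset":[0,1.8,0],"rotation":[0,0,0]},
    {"offset":[0,2.4,0],"rotation":[0,0,0]},
    {"offset":[0,3.0,0],"rotation":[0,0,0]}
  ]
}}

```text
time: 12.8
eef_pos: [0.6314, -0.1316, 0.0273]
tool_rot: [-2.208, 2.235, -0.0]
ft_force: [0.7, -1.2, 0.1]
width: 0.367
```

```bash
python3 - <<'E'
from h import *
im,_=snap('scene','s8.png'); 
cv2.imwrite('pics/s8a.png',cv2.resize(im[160:330,150:370,::-1],None,fx=3,fy=3,interpolation=cv2.INTER_CUBIC))
im,_=snap('wrist','w8.png'); s=robot.observe(); print(tob(s['eef_pos']),s['eef_pos'][2])
E
```

```text
[ -42.12217163 -214.12523821] 0.027343748063755523
```

View pics/s8a.png

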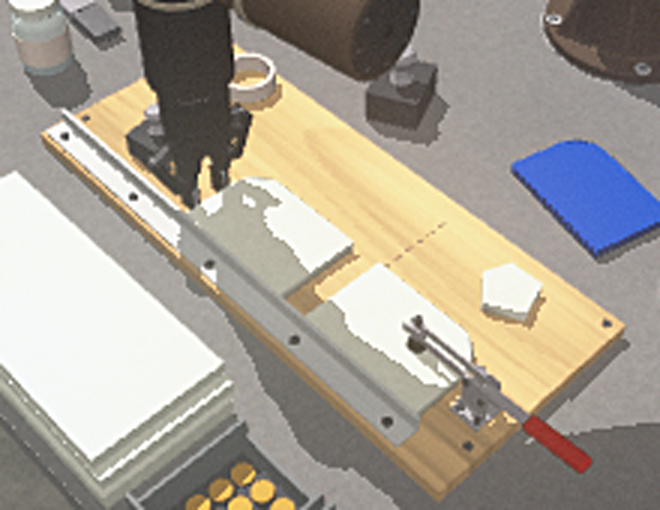

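View pics/w8.png

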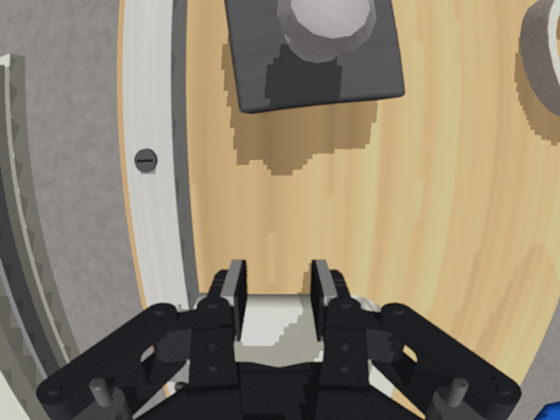

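Emit:
{"name": "jog_arm", "arguments": {
  "increments": [
    {"offset":[0,0.6,0],"rotation":[0,0,0]},
    {"offset":[0,1.2,0],"rotation":[0,0,0]},
    {"offset":[0,1.8,0],"rotation":[0,0,0]},
    {"offset":[0,2.4,0],"rotation":[0,0,0]},
    {"offset":[0,3.0,0],"rotation":[0,0,0]}
  ]
}}

```text
time: 13.4
eef_pos: [0.6314, -0.1016, 0.0273]
tool_rot: [-2.208, 2.235, -0.0]
ft_force: [0.4, -1.1, 0.8]
width: 0.366
```

Emit:
{"name": "jog_arm", "arguments": {
  "increments": [
    {"offset":[0,0.3,0],"rotation":[0,0,0]},
    {"offset":[0,0.5,0],"rotation":[0,0,0]},
    {"offset":[0,0.7,0],"rotation":[0,0,0]},
    {"offset":[0,0.7,0],"rotation":[0,0,0]}
  ]
}}

```text
time: 13.8
eef_pos: [0.6314, -0.0948, 0.0272]
tool_rot: [-2.208, 2.235, 0.0]
ft_force: [1.0, 0.7, 0.4]
width: 0.365
```

Emit:
{"name": "jog_arm", "arguments": {
  "increments": [
    {"offset":[0,0.2,0],"rotation":[0,0,0]},
    {"offset":[0,0.3,0],"rotation":[0,0,0]},
    {"offset":[0,0.3,0],"rotation":[0,0,0]}
  ]
}}

```text
time: 14.1
eef_pos: [0.6313, -0.092, 0.0272]
tool_rot: [-2.208, 2.235, 0.0]
ft_force: [0.7, -0.3, 0.2]
width: 0.372
```

Emit:
{"name": "jog_arm", "arguments": {
  "increments": [
    {"offset":[0,0.2,0],"rotation":[0,0,0]},
    {"offset":[0,0.3,0],"rotation":[0,0,0]},
    {"offset":[0,0.3,0],"rotation":[0,0,0]}
  ]
}}

```text
time: 14.4
eef_pos: [0.6311, -0.0902, 0.0272]
tool_rot: [2.207, -2.234, 0.001]
ft_force: [0.9, -7.9, -1.1]
width: 0.367
```

Emit:
{"name": "jog_arm", "arguments": {
  "increments": [
    {"offset":[0,0.2,0],"rotation":[0,0,0]},
    {"offset":[0,0.2,0],"rotation":[0,0,0]}
  ]
}}

```text
time: 14.6
eef_pos: [0.6311, -0.09, 0.0274]
tool_rot: [2.206, -2.233, 0.002]
ft_force: [2.4, -16.2, -0.9]
width: 0.362
```

Emit:
{"name": "jog_arm", "arguments": {
  "increments": [
    {"offset":[0,-1.0,0],"rotation":[0,0,0]},
    {"offset":[0,-2.5,0],"rotation":[0,0,0]},
    {"offset":[0,-2.5,5],"rotation":[0,0,0]},
    {"offset":[0,-2.5,10],"rotation":[0,0,0]},
    {"offset":[0,-2.5,15],"rotation":[0,0,0]}
  ]
}}

```text
time: 15.1
eef_pos: [0.631, -0.1127, 0.1787]
tool_rot: [2.207, -2.235, -0.001]
ft_force: [0.9, -0.4, 0.2]
width: 0.367
```

Emit:
{"name": "jog_arm", "arguments": {
  "increments": [
    {"offset":[0,2,4],"rotation":[0,0,0]},
    {"offset":[0,4,6],"rotation":[0,0,0]},
    {"offset":[0,7,8],"rotation":[0,0,0]},
    {"offset":[0,7,8],"rotation":[0,0,0]}
  ]
}}

```text
time: 15.5
eef_pos: [0.6329, -0.0399, 0.261]
tool_rot: [-2.207, 2.228, -0.005]
ft_force: [-0.6, -1.0, 0.7]
width: 0.37
```

```bash
python3 - <<'E'
from h import *
im,_=snap('wrist','w9.png'); s=robot.observe(); print(s['time'],tob(s['eef_pos']),s['eef_pos'][2])
cv2.imwrite('pics/w9a.png',cv2.resize(im[60:320,180:420,::-1],None,fx=2.3,fy=2.3,interpolation=cv2.INTER_CUBIC))
E
```

```text
15.55 [ -42.42565053 -123.83975188] 0.2590819722280763
```

View pics/w9.png

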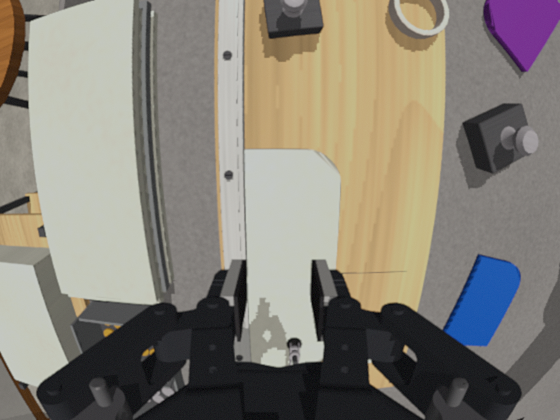

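View pics/w9a.png

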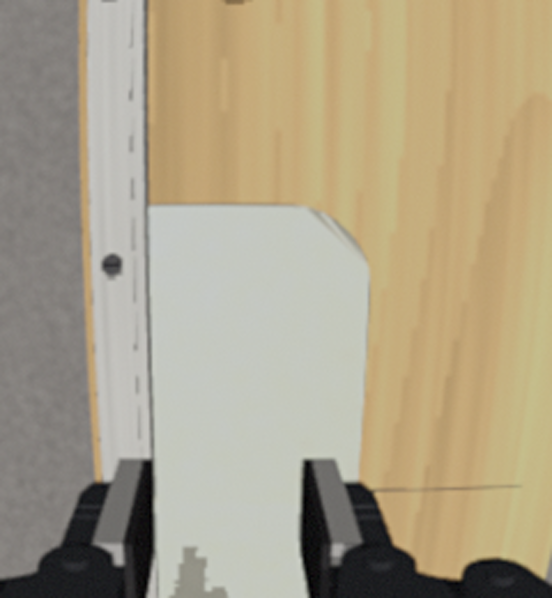

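Emit:
{"name": "jog_arm", "arguments": {
  "increments": [
    {"offset":[-0.5,-5,0],"rotation":[0,0,0]},
    {"offset":[-1,-10,0],"rotation":[0,0,0]},
    {"offset":[-1.5,-15,0],"rotation":[0,0,0]},
    {"offset":[-1.5,-20,-2],"rotation":[0,0,0]},
    {"offset":[-1.5,-24.9,-4],"rotation":[0,0,0]}
  ],
  "gripper": -0.53
}}

```text
time: 16.05
eef_pos: [0.6156, -0.2869, 0.2193]
tool_rot: [-2.207, 2.235, -0.0]
ft_force: [1.5, 0.1, -0.5]
width: 0.237
```

Emit:
{"name": "jog_arm", "arguments": {
  "increments": [
    {"offset":[0,0,-4],"rotation":[0,0,0]},
    {"offset":[0,0,-8],"rotation":[0,0,0]},
    {"offset":[0,0,-10.5],"rotation":[0,0,0]},
    {"offset":[0,0,-10.5],"rotation":[0,0,0]}
  ]
}}

```text
time: 16.45
eef_pos: [0.6126, -0.2845, 0.1094]
tool_rot: [2.203, -2.234, -0.013]
ft_force: [-0.7, 0.6, -0.2]
width: 0.237
```

```bash
python3 - <<'E'
from h import *
im,_=snap('wrist','w10.png'); s=robot.observe(); print(s['time'],tob(s['eef_pos']),s['eef_pos'][2])
Rm=R.from_rotvec(s['tool_rot']).as_matrix();print('yaw',np.arctan2(Rm[1,0],Rm[0,0])+1.5708)
E
```

```text
16.5 [ -57.72827389 -367.86076878] 0.11254860755282954
yaw -0.012909650213016821
```

View pics/w10.png

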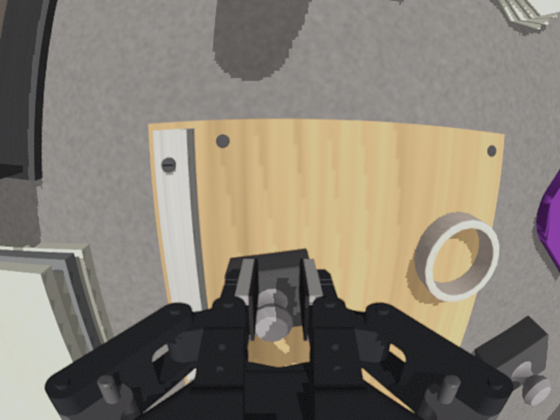

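```bash
python3 - <<'E'
from h import *
ray,proj=cam('wrist')
for c,r in((306,249),(232,258)): print(tob(at_z(ray,(r,c),.05)))
s=robot.observe(); print(proj(s['eef_pos']+[.02,-.011,0]),proj(s['eef_pos']),tob(s['eef_pos']))
print('pred br', [proj(np.r_[fromb(p),.05]) for p in((-25,-339),(-81,-345))],'fence end',proj(np.r_[fromb((0,-435)),.018]),proj(np.r_[fromb((-245,-440)),.018]))
E
```

```text
[ -75.36851371 -357.85318797]
[ -26.13844841 -351.44160624]
[261.04578678 236.14917146] [281.8315902  280.12865768] [ -57.72827389 -367.86076878]
pred br [array([274.44187298, 231.42489883]), array([266.36053291, 313.75194984])] fence end [129.87039175 197.25132897] [135.32416025 503.65405894]
```

```bash
python3 - <<'E'
from h import *
ray,proj=cam('wrist')
for c,r in((306,249),(232,258)): print(tob(at_z(ray,(r,c),.018)))
im=cv2.imread('pics/w10.png'); cv2.imwrite('pics/w10a.png',cv2.resize(im[230:380,180:380],None,fx=4,fy=4,interpolation=cv2.INTER_CUBIC))
E
```

```text
[ -78.43210538 -344.18553915]
[ -21.20041076 -336.7318483 ]
```

View pics/w10a.png

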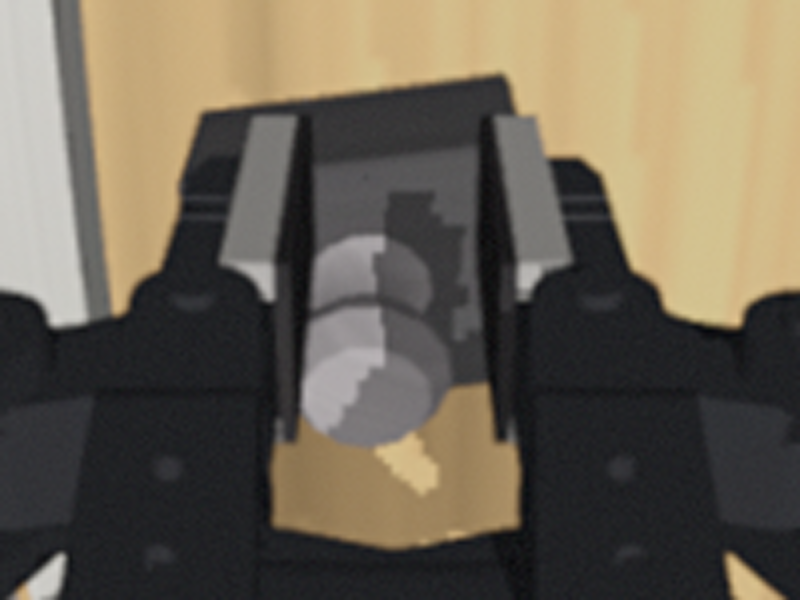

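Emit:
{"name": "jog_arm", "arguments": {
  "increments": [
    {"offset":[0.5,-0.3,0],"rotation":[0,0,0]},
    {"offset":[0.5,-0.3,-3],"rotation":[0,0,0]},
    {"offset":[0.5,-0.3,-6],"rotation":[0,0,0]},
    {"offset":[0.5,-0.3,-7.6],"rotation":[0,0,0]},
    {"offset":[0.5,-0.3,-7.6],"rotation":[0,0,0]}
  ]
}}

```text
time: 17.0
eef_pos: [0.6213, -0.2872, 0.0384]
tool_rot: [2.208, -2.234, -0.002]
ft_force: [0.1, -0.7, 0.1]
width: 0.233
```

```bash
python3 - <<'E'
from h import *
im,_=snap('wrist','w11.png'); s=robot.observe(); print(s['time'],tob(s['eef_pos']),s['eef_pos'][2])
Rm=R.from_rotvec(s['tool_rot']).as_matrix();print('yaw',np.arctan2(Rm[1,0],Rm[0,0])+1.5708)
im,_=snap('side','s11.png')
cv2.imwrite('pics/s11a.png',cv2.resize(im[130:320,200:360,::-1],None,fx=3,fy=3,interpolation=cv2.INTER_CUBIC))
E
```

```text
17.05 [ -49.99641384 -370.51087013] 0.040001658323031763
yaw -0.011561931862516861
```

View pics/w11.png

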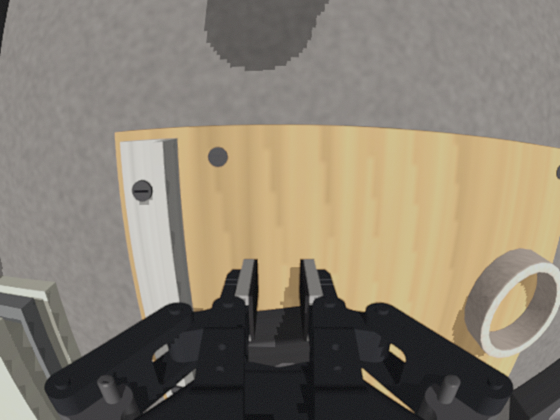

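View pics/s11a.png

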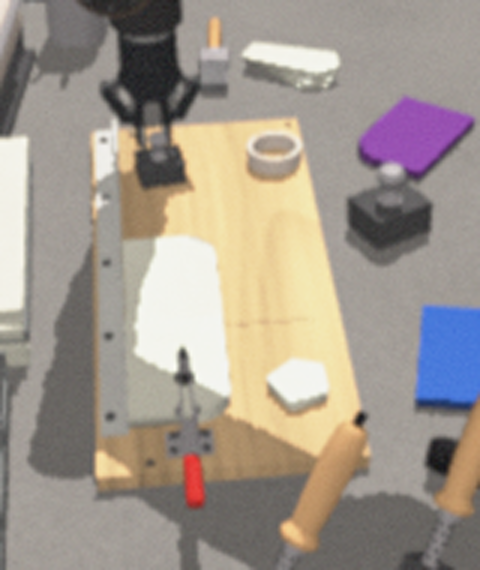

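Emit:
{"name": "jog_arm", "arguments": {
  "increments": [
    {"offset":[0,0.2,-0.4],"rotation":[0,0,0]},
    {"offset":[0,0.4,-0.4],"rotation":[0,0,0]},
    {"offset":[0,0.7,-0.4],"rotation":[0,0,0]},
    {"offset":[0,1.0,-0.4],"rotation":[0,0,0]},
    {"offset":[0,1.3,-0.4],"rotation":[0,0,0]}
  ]
}}

```text
time: 17.6
eef_pos: [0.6215, -0.2739, 0.0354]
tool_rot: [-2.208, 2.234, -0.001]
ft_force: [-0.6, -4.1, -0.6]
width: 0.234
```

Emit:
{"name": "jog_arm", "arguments": {
  "increments": [
    {"offset":[0,0.3,0],"rotation":[0,0,0]},
    {"offset":[0,0.6,0],"rotation":[0,0,0]},
    {"offset":[0,0.9,0],"rotation":[0,0,0]},
    {"offset":[0,1.2,0],"rotation":[0,0,0]},
    {"offset":[0,1.5,0],"rotation":[0,0,0]}
  ]
}}

```text
time: 18.1
eef_pos: [0.6212, -0.2598, 0.0354]
tool_rot: [2.208, -2.234, 0.001]
ft_force: [-0.4, -5.4, 0.4]
width: 0.236
```

```bash
python3 - <<'E'
from h import *
im,_=snap('wrist','w12.png'); s=robot.observe(); print(s['time'],tob(s['eef_pos']),s['eef_pos'][2])
E
```

```text
18.15 [ -51.15822919 -342.37130408] 0.03540621530363205
```

View pics/w12.png

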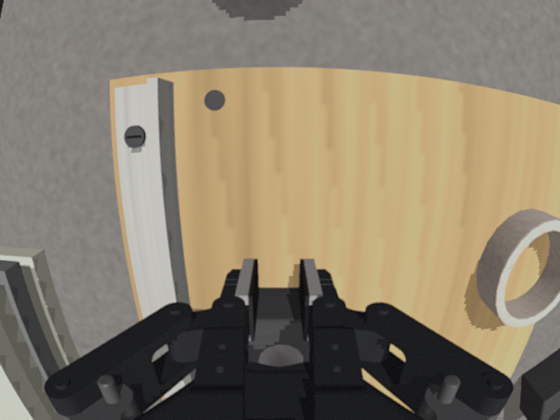

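Emit:
{"name": "jog_arm", "arguments": {
  "increments": [
    {"offset":[0,0.5,0],"rotation":[0,0,0]},
    {"offset":[0,1.0,0],"rotation":[0,0,0]},
    {"offset":[0,1.5,0],"rotation":[0,0,0]},
    {"offset":[0,2.0,0],"rotation":[0,0,0]},
    {"offset":[0,2.5,0],"rotation":[0,0,0]}
  ]
}}

```text
time: 18.65
eef_pos: [0.6217, -0.2346, 0.0354]
tool_rot: [2.208, -2.235, 0.002]
ft_force: [0.1, -5.8, 0.9]
width: 0.234
```

Emit:
{"name": "jog_arm", "arguments": {
  "increments": [
    {"offset":[0,0.5,0],"rotation":[0,0,0]},
    {"offset":[0,1.0,0],"rotation":[0,0,0]},
    {"offset":[0,1.5,0],"rotation":[0,0,0]},
    {"offset":[0.1,2.0,0],"rotation":[0,0,0]},
    {"offset":[0.1,2.5,0],"rotation":[0,0,0]}
  ]
}}

```text
time: 19.15
eef_pos: [0.6226, -0.2096, 0.0354]
tool_rot: [2.208, -2.235, 0.001]
ft_force: [-0.2, -5.3, 0.8]
width: 0.238
```

Emit:
{"name": "jog_arm", "arguments": {
  "increments": [
    {"offset":[0,0.5,0],"rotation":[0,0,0]},
    {"offset":[0,1.0,0],"rotation":[0,0,0]},
    {"offset":[0,1.5,0],"rotation":[0,0,0]},
    {"offset":[0,2.0,0],"rotation":[0,0,0]},
    {"offset":[0,2.5,0],"rotation":[0,0,0]}
  ]
}}

```text
time: 19.65
eef_pos: [0.6226, -0.1846, 0.0354]
tool_rot: [2.208, -2.235, 0.001]
ft_force: [-0.5, -5.6, 1.4]
width: 0.231
```

Emit:
{"name": "jog_arm", "arguments": {
  "increments": [
    {"offset":[0,0.5,0],"rotation":[0,0,0]},
    {"offset":[0,1.0,0],"rotation":[0,0,0]},
    {"offset":[0,1.5,0],"rotation":[0,0,0]},
    {"offset":[0,2.0,0],"rotation":[0,0,0]},
    {"offset":[0,2.5,0],"rotation":[0,0,0]}
  ]
}}

```text
time: 20.15
eef_pos: [0.6226, -0.1596, 0.0354]
tool_rot: [2.208, -2.235, 0.001]
ft_force: [0.2, -5.2, 0.8]
width: 0.237
```

```bash
python3 - <<'E'
from h import *
im,_=snap('side','s13.png'); s=robot.observe(); print(s['time'],tob(s['eef_pos']),s['eef_pos'][2])
cv2.imwrite('pics/s13a.png',cv2.resize(im[130:320,200:360,::-1],None,fx=3,fy=3,interpolation=cv2.INTER_CUBIC))
E
```

```text
20.2 [ -50.81289471 -241.85475343] 0.035408289117255
```

View pics/s13a.png

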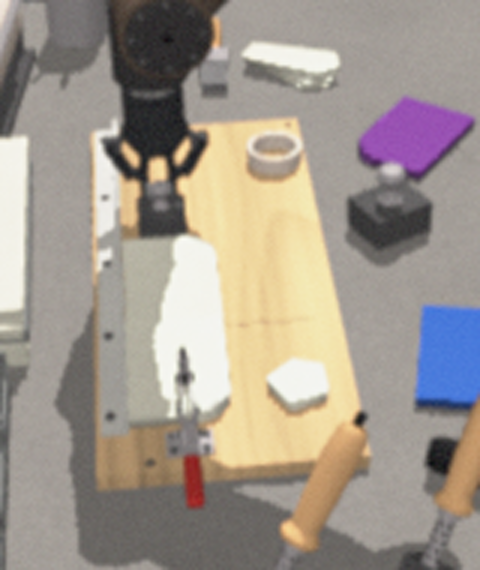

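Emit:
{"name": "jog_arm", "arguments": {
  "increments": [
    {"offset":[0,0.4,0],"rotation":[0,0,0]},
    {"offset":[0,0.8,0],"rotation":[0,0,0]},
    {"offset":[0,1.2,0],"rotation":[0,0,0]},
    {"offset":[0,1.5,0],"rotation":[0,0,0]},
    {"offset":[0,1.7,0],"rotation":[0,0,0]}
  ]
}}

```text
time: 20.7
eef_pos: [0.6226, -0.1426, 0.0354]
tool_rot: [2.208, -2.234, 0.001]
ft_force: [1.4, -6.1, 1.9]
width: 0.233
```

Emit:
{"name": "jog_arm", "arguments": {
  "increments": [
    {"offset":[0,0.1,0],"rotation":[0,0,0]},
    {"offset":[0,0.2,0],"rotation":[0,0,0]}
  ]
}}

```text
time: 20.9
eef_pos: [0.6225, -0.1407, 0.0354]
tool_rot: [2.208, -2.234, 0.001]
ft_force: [-0.8, -5.8, 1.4]
width: 0.239
```

Emit:
{"name": "jog_arm", "arguments": {
  "increments": [
    {"offset":[0,0.1,0],"rotation":[0,0,0]},
    {"offset":[0,0.1,0],"rotation":[0,0,0]}
  ]
}}

```text
time: 21.1
eef_pos: [0.6225, -0.1401, 0.0354]
tool_rot: [2.208, -2.234, 0.001]
ft_force: [0.7, -8.0, 1.3]
width: 0.232
```

Emit:
{"name": "jog_arm", "arguments": {
  "increments": [
    {"offset":[0,0.1,0],"rotation":[0,0,0]},
    {"offset":[0,0.1,0],"rotation":[0,0,0]}
  ]
}}

```text
time: 21.3
eef_pos: [0.6225, -0.14, 0.0354]
tool_rot: [2.207, -2.234, 0.002]
ft_force: [-0.4, -11.7, 1.2]
width: 0.235
```

Emit:
{"name": "jog_arm", "arguments": {
  "increments": [
    {"offset":[0,0.1,0],"rotation":[0,0,0]},
    {"offset":[0,0.1,0],"rotation":[0,0,0]}
  ]
}}

```text
time: 21.5
eef_pos: [0.6224, -0.1399, 0.0355]
tool_rot: [2.206, -2.234, 0.003]
ft_force: [0.6, -17.0, -0.2]
width: 0.234
```

Emit:
{"name": "jog_arm", "arguments": {
  "increments": [
    {"offset":[0,-0.8,0],"rotation":[0,0,0]},
    {"offset":[0,-3.5,0],"rotation":[0,0,0]},
    {"offset":[0,-5,1],"rotation":[0,0,0]},
    {"offset":[0,-5,6],"rotation":[0,0,0]},
    {"offset":[0,-5,11],"rotation":[0,0,0]}
  ]
}}

```text
time: 22.0
eef_pos: [0.6213, -0.1877, 0.1455]
tool_rot: [2.205, -2.235, -0.004]
ft_force: [2.2, 0.2, 0.6]
width: 0.234
```

Emit:
{"name": "jog_arm", "arguments": {
  "increments": [
    {"offset":[0,3,5],"rotation":[0,0,0]},
    {"offset":[-3,7,9],"rotation":[0,0,0]},
    {"offset":[-6,11,9],"rotation":[0,0,0]},
    {"offset":[-9,15,9],"rotation":[0,0,0]},
    {"offset":[-9,18,9],"rotation":[0,0,0]}
  ]
}}

```text
time: 22.5
eef_pos: [0.5301, -0.0062, 0.2369]
tool_rot: [-2.205, 2.234, -0.0]
ft_force: [1.1, 0.3, 0.8]
width: 0.234
```

Emit:
{"name": "jog_arm", "arguments": {
  "increments": [
    {"offset":[0,0,0],"rotation":[0,0,0]},
    {"offset":[0,0,0],"rotation":[0,0,0]}
  ]
}}

```text
time: 22.7
eef_pos: [0.5323, -0.0059, 0.2361]
tool_rot: [-2.21, 2.231, -0.001]
ft_force: [-0.1, -1.0, 0.8]
width: 0.235
```

```bash
python3 - <<'E'
from h import *
im,_=snap('wrist','w14.png'); s=robot.observe(); print(s['time'],s['eef_pos'],tob(s['eef_pos']),s['eef_pos'][2])
cv2.imwrite('pics/w14a.png',cv2.resize(im[20:280,120:380,::-1],None,fx=2.3,fy=2.3,interpolation=cv2.INTER_CUBIC))
E
```

```text
22.75 [ 0.53245802 -0.00678536  0.23576408] [-142.38732073  -90.64211243] 0.23576407646069628
```

View pics/w14.png

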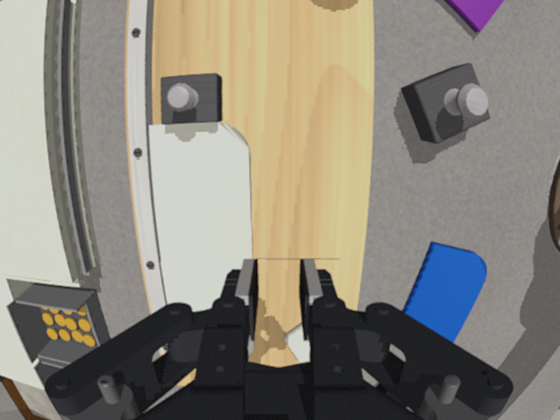

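View pics/w14a.png

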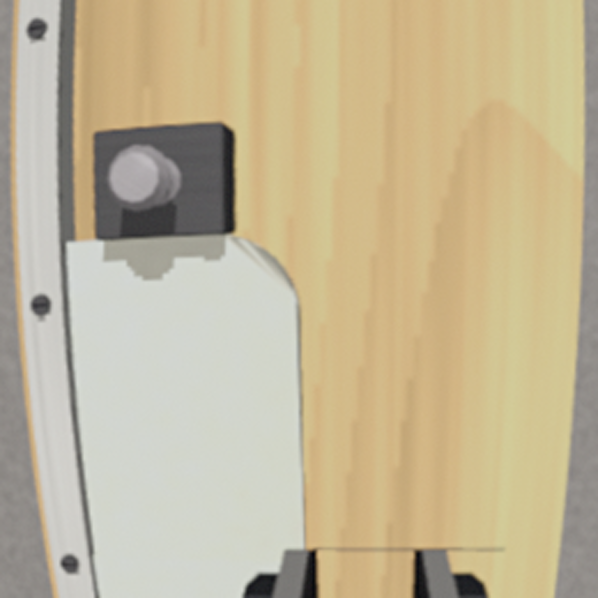

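Emit:
{"name": "jog_arm", "arguments": {
  "increments": [
    {"offset":[1,4,0],"rotation":[0,0,0]},
    {"offset":[2,8,0],"rotation":[0,0,0]},
    {"offset":[4,12,0],"rotation":[0,0,0]},
    {"offset":[6,15,0],"rotation":[0,0,0]},
    {"offset":[6,15,0],"rotation":[0,0,0]}
  ]
}}

```text
time: 23.25
eef_pos: [0.5948, 0.1448, 0.2337]
tool_rot: [2.208, -2.233, -0.0]
ft_force: [-0.7, -0.6, -0.0]
width: 0.234
```

Emit:
{"name": "jog_arm", "arguments": {
  "increments": [
    {"offset":[0,0,0],"rotation":[0,0,0]},
    {"offset":[0,0,0],"rotation":[0,0,0]}
  ]
}}

```text
time: 23.45
eef_pos: [0.5924, 0.1415, 0.2347]
tool_rot: [2.206, -2.236, -0.001]
ft_force: [0.3, -0.2, 0.2]
width: 0.239
```

```bash
python3 - <<'E'
from h import *
im,_=snap('wrist','w15.png'); s=robot.observe(); print(s['time'],s['eef_pos'],tob(s['eef_pos']),s['eef_pos'][2])
cv2.imwrite('pics/w15a.png',cv2.resize(im[20:280,150:410,::-1],None,fx=2.3,fy=2.3,interpolation=cv2.INTER_CUBIC))
E
```

```text
23.5 [0.59229062 0.14143448 0.23492683] [-83.9654871   58.13944271] 0.23492683441963663
```

View pics/w15a.png

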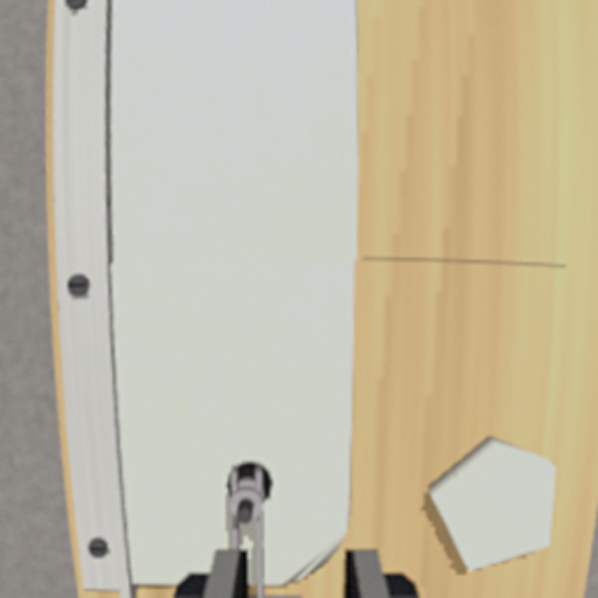

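```bash
python3 - <<'E'
from h import *
im=cv2.imread('pics/w15.png')
a=cv2.resize(im[100:170,185:225],None,fx=8,fy=8,interpolation=cv2.INTER_NEAREST)
b=cv2.resize(im[100:170,290:330],None,fx=8,fy=8,interpolation=cv2.INTER_NEAREST)
cv2.imwrite('pics/w15b.png',np.hstack([a,b]))
ray,_=cam('wrist')
f=lambda x,y:(20+y/2.3,150+x/2.3)
# subpixel front & back edge per row
g=cv2.cvtColor(im,cv2.COLOR_BGR2GRAY).astype(float); bl=im[:,:,0].astype(float)
for r in list(range(25,220,12)):
    row=bl[r]; 
    # front edge: white(blue high)->wood(blue low)
    th=165; cs=[c for c in range(290,325) if row[c]>=th>row[c+1]]
    if not cs: continue
    c=cs[0]; cf=c+(row[c]-th)/(row[c]-row[c+1])
    gr=g[r,185:225]; k=np.argmin(gr)+185
    # back edge: dark->white
    j=k
    while g[r,j]<165: j+=1
    cb=j-1+(165-g[r,j-1])/(g[r,j]-g[r,j-1])
    print(r,np.round(tob(at_z(ray,(r,cf),.033)),1),np.round(tob(at_z(ray,(r,cb),.033)),1),round(g[r,k]))
E
```

```text
25 [-110.6 -115.4] [  -0.7 -119.5] 105
37 [-110.6 -102. ] [  -0.5 -105.9] 106
49 [-110.6  -88.9] [ -0.5 -92.5] 119
61 [-110.6  -76. ] [ -0.4 -79.3] 109
73 [-110.6  -63.2] [ -0.4 -66.3] 119
85 [-110.9  -50.6] [ -0.3 -53.5] 120
97 [-110.9  -38.1] [ -0.2 -40.7] 117
109 [-110.5  -25.6] [ -0.2 -28. ] 100
121 [-110.5  -13.1] [ -0.3 -15.3] 103
133 [-109.8   -0.7] [-0.1 -2.7] 113
145 [-109.4   11.8] [11.5  9.6] 80
157 [-109.3   24.4] [ 0.9 22.8] 135
169 [-109.5   37. ] [ 1.1 35.7] 145
181 [-109.    49.9] [ 1.1 48.8] 137
193 [-109.    62.9] [ 1.1 62. ] 147
205 [-109.    76.1] [ 1.1 75.5] 149
217 [-108.5   89.6] [ 1.2 89.2] 146
```

View pics/w15b.png

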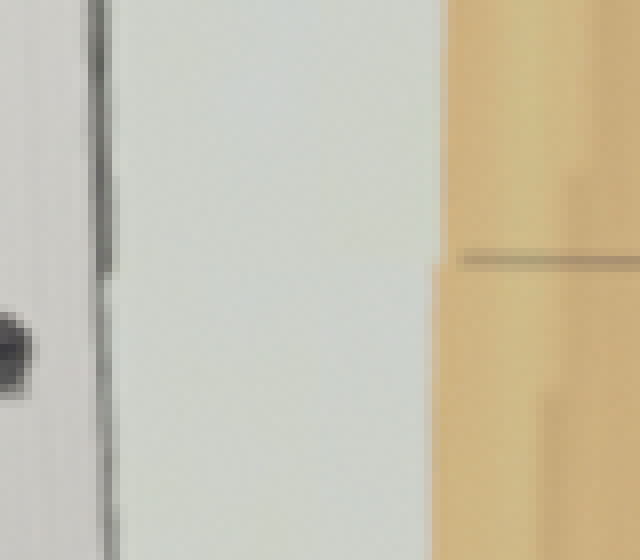

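```bash
python3 - <<'E'
from h import *
print(robot.observe()['ft_force'], robot.observe()['time']); print(robot.close_job())
E
```

```text
[ 0.2750487  -0.15826263 -0.97094604] 23.5
the job is handed in; nothing more can be done
None
```

The loose half is flush with the fence and butted against the clamped half, and the smaller weight stands flat against its outer side. The job was handed in at 23.5 s.

**What I did**
- I pushed the loose half to the fence with two spread fingertips on its front edge, which also squared it.
- I then slid it along the fence by its outer side until it met the clamped half, at about 16 N.
- Last, I pushed the weight by its right face until it seated against the loose half, at about 17 N. The push force was about 4–6 N before that.

**Last checks, all from wrist pictures**
- **Fence:** the loose half sits about 1 mm off the fence at its seam end and about 0 mm at its outer end. The limit is 2.5 mm. I left that 1 mm step alone because it is within tolerance.
- **Seam:** no gap shows anywhere along it.
- **Weight:** it looks parallel and in contact with the outer side. From the pushing position, its centre is about +4 mm in x from the panel's.
- **Bystanders:** I saw no contact with any bystander or the knob, but I did not re-measure the bystanders' positions.

**Disagreement:** single wrist measurements taken just after fast moves were off by up to about 6 mm, probably because the arm was still settling. I therefore relied on relative measurements and on contact forces for the final seating.

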